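# Ring-test the pots on the ware board

### The job

Before glazing, the pots on the ware board are ring-tested for cracks: with the fingertips, give the wall of the blue glazed mug (the known sound one) a light tap to hear a good note, then tap the cream bowl, then the cream vase, in that order. Only tap them: no pot may be gripped, lifted, toppled or hit hard, and each must still stand on the board within a finger's width of where it stood. Leave everything else as it is.

Things in the scene. Friction and masses are not known exactly. Their poses are not given: they have to be found in the camera images.
- ware_board: Plywood ware board, fixed, 220 (x) by 680 (y) mm, its flat top 20 mm above the table; the mug, the bowl and the vase stand in a row along it, in any order, 0.19 m or more apart between centres, with free room on the robot's side of each. Fixed equipment up to 0.23 m tall stands along the far edge and the ends of the table, clear of the board. Origin under its centre, on the table; x points away from the robot, y along the board.
- mug: Blue glazed stoneware mug, loose, about 0.34 kg: straight round wall of 42 mm outer radius, 95 mm tall, wall 5 mm. Origin at the centre of its underside, z up. Its ear handle is on its own +y side and reaches 79 mm from the axis; it never faces the robot.
- bowl: Cream unglazed (bisque) bowl, loose, about 0.42 kg, 75 mm tall, round: outer radius 40 mm at the foot, 62 mm at 48 mm up and 66 mm at the rim; wall 6 mm. Origin at the centre of its underside, z up.
- vase: Plain cream unglazed (bisque) vase, loose, about 0.6 kg, 165 mm tall, round: outer radius 46 mm at the foot, 68 mm at the belly (75 mm up), 40 mm at the neck (146 mm up), 45 mm at the rim. Origin at the centre of its underside, z up. A light push at belly height slides it; a push at the neck tips it.
- kiln_post: White kiln post, a cylinder 32 mm across and 50 mm tall, standing loose on the far half of the board between two pots. Origin at the centre of its underside. Leave alone.
- cone_pack: Clay strip 22 by 60 mm with three small pyrometric cones, 57 mm tall, standing loose on the far half of the board between two pots. Origin at the centre of its underside. Leave alone.
- jar_green: Green glaze jar with a white lid, 60 mm across and 62 mm tall, loose on the table on the robot's left, nearer than the board's left end. Origin at the centre of its underside. Leave alone.
- jar_red: Red glaze jar with a white lid, 60 mm across and 62 mm tall, loose on the table on the robot's right, nearer than the board's right end. Origin at the centre of its underside. Leave alone.
- brush: Paint brush with bamboo handle, 190 mm long and 10 mm thick, lying on the table in front of the board. Origin on the table under its middle. Leave alone.
- rib: Flat wooden throwing rib, about 90 mm across and 6 mm thick, lying on the table in front of the board. Origin on the table under it. Leave alone.
- painted_jar: Cream jar with navy painted bands and dots, 102 mm across and 100 mm tall, loose on the banding wheel's top (62 mm above the table) beyond the left end of the board. Origin at the centre of its underside. Leave alone.
Things that resemble listed ones, but are neither listed nor needed, are in the scene too. Of the things that look like the mug, the largest one is meant. What is shaped like the bowl but yellow is not meant.

How it is judged:
On the way, in this order (a step that is already met when the one before it is completed fails the run):
1. a finger touches the blue mug (contact force between any of the fingers, the arm and mug above 0.4 N and horizontal distance between the grasp point and mug below 0.122 m and z of the grasp point in the frame of mug below 0.125 m).
2. then a finger touches the cream bowl (contact force between any of the fingers, the arm and bowl above 0.4 N and horizontal distance between the grasp point and bowl below 0.146 m and z of the grasp point in the frame of bowl below 0.105 m).
3. then a finger touches the cream vase (contact force between any of the fingers, the arm and vase above 0.4 N and horizontal distance between the grasp point and vase below 0.148 m and z of the grasp point in the frame of vase below 0.195 m).
At the end, for the whole second after the job is handed in: The mug, the bowl and the vase stand upright (within 0.06 rad) and at rest on the ware board, each within 20 mm of where it stood at the start, and every other listed loose thing is within 15 mm of its start (distance of each of mug, bowl, vase from where it was at the start of the episode below 0.02 m and angle between each of mug, bowl, vase's own z axis and vertical below 0.06 rad and linear speed of each of mug, bowl, vase below 0.02 m/s and z of mug in the frame of ware_board between 0.014 and 0.026 m and z of bowl in the frame of ware_board between 0.014 and 0.026 m and z of vase in the frame of ware_board between 0.014 and 0.026 m and distance of each of kiln_post, cone_pack, jar_green, jar_red, brush, rib, painted_jar from where it was at the start of the episode below 0.015 m); the robot touches nothing.
It fails at once if a pot is hit or squeezed hard (over 25 N) (contact force between any of the fingers, the arm and mug above 25 N or contact force between any of the fingers, the arm and bowl above 25 N or contact force between any of the fingers, the arm and vase above 25 N).
It fails at once if a pot is lifted more than 10 mm off the board (z of any of mug, bowl, vase in the frame of ware_board above 0.03 m).
It fails at once if a pot is pushed more than 20 mm out of its place (distance of any of mug, bowl, vase from where it was at the start of the episode above 0.02 m).
It fails at once if a pot is tipped more than 0.25 rad (angle between any of mug, bowl, vase's own z axis and vertical above 0.25 rad).
It fails at once if another loose thing is moved more than 15 mm (distance of any of kiln_post, cone_pack, jar_green, jar_red, brush, rib, painted_jar from where it was at the start of the episode above 0.015 m).
It also fails if it takes over 70 s, if anything falls off the work surface, if the arm or the gripper's body presses on something with over 40 N, if the wrist force passes 120 N, or if a joint passes its speed limit or range.

### The arm

A 6-joint arm with a two-finger parallel gripper is mounted at the origin on the work surface. World frame = base frame: x ahead of the robot, y to its left, z up, the work surface at z = 0. Lengths are in m, angles in rad, forces in N, time in s.
With the tool pointing down it reaches from about 0.225 to 0.875 m from the base axis. Payload 3.4 kg.
Tool frame: the origin (TCP) lies at the very end of the fingers, on their centre line; the grasp point (between the pads) lies 19 mm behind it; z points along the fingers, y is the direction in which the jaws open and shut (so a half turn about z gives the same grasp; the last joint's range is limited). The gripper opens to 85 mm and grips with 20 to 120 N. Pads are 22 mm wide; open, the fingers measure 114 mm over their backs; the gripper's body (76 mm by 85 mm) begins 54 mm behind the grasp point. The pads swing forward as they close: fully open they stand 13 mm farther back than shut.
Start: joints at [-1.351, 0.276, 1.505, -0, 1.361, -0.121], TCP at [0.192, -0.542, 0.231] pointing down, gripper open.
Joint ranges: [-2.89, 2.89], [-0.75, 2.08], [0.22, 2.7], [-1.18, 4.32], [0.11, 2.71], [-2.7, 2.7]. Speed limits (rad/s): [2.57, 2.57, 3.14, 3.14, 3.14, 3.14].

### API

Orientations are given as a unit quaternion [w, x, y, z].
In Python, from rig import manip, viewer, job gives the robot as it stands.
- The arm moves only by the shell command python3 -m crank 'ROWS' [OPENING] [FORCE]. ROWS is JSON, a list of rows, each a list of 6 numbers: the shift along the tool's x, y, z in m, then the turn, a rotation vector about the tool's x, y, z in degrees. In form: [[dx, dy, dz, rx, ry, rz], ...]. A call has 1 to 20 rows; each row is the pose to reach, as a shift and turn from the pose measured when the call began, along the tool's axes at that moment; what a row does not reach only later rows make up. A row lasts 1/8 s, in which the tool goes at most 62.5 mm and 10.7 degrees, less where a joint would pass 70% of its speed; a pose out of reach is approached as far as the arm can. A call with a gripper value outside its range is refused whole. OPENING is the opening, from 0 (shut) to 1 (fully open), set as the call begins (- or left out, the last holds). The fingers move at their own pace and stop on an object; FORCE is the grip in N (left out, the last holds). Time passes only in rows, so rows that repeat a pose let the fingers close. It gives the time, the measured TCP pose, the force and the opening at its end, in the units of the state.
- manip.get_state(): the state, without advancing time (a new reading comes with each control period).
- viewer.get_image(name): name is "side" or "top"; returns a dict with "frame" (384x512x3 uint8, blue, green, red), "range_z" (384x512 float32, m along the optical axis (not along the pixel's ray), 0 where there is no reading), "intrinsics" (3x3 intrinsics, pixels), "world_from_camera" (4x4, takes a point from camera to world coordinates). Camera axes: x right, y up, looking along -z (the intrinsics and any distortion apply to the point x, -y, -z); pixel columns grow to the right and rows downward; lengths in m; the calibration is good to about 2 mm. A picture is of the moment at which its call begins.
- job.sign_off(): hands the job in, once; it reports no verdict.
The state is a dict: "clock": time; "qpos": joint angles; "qd": joint speeds; "effort": joint torques, N m; "position": TCP position; "ee_rot": TCP orientation; "contact_force": force on the tool from outside, world axes, zero at the start; "moment": the same for the moment, N m; "width": finger opening in m.
Only numpy, scipy, OpenCV 4.12 (cv2) and the standard library are available. Lean on these libraries where they do the work, as an engineer would, in place of code of your own. Each camera call takes 0.05 s, during which the arm holds its last target. There are 200 camera calls.

## Working session

There is one attempt and no reset: what is moved stays moved. The work goes in short steps, Python scripts to look and compute and a shell command to move; the robot and the scene stay as the last step left them, time stands still between calls to the robot, and variables do not carry over. Pictures are saved under pics/ and viewed, about 8 in all and at most 12, crops included, and the job is handed in when it is done.

```bash
mkdir -p pics
cat > h.py <<'E'
import numpy as np,cv2
from rig import manip,viewer,job
def grab(n):
    d=viewer.get_image(n); np.savez(f'/tmp/{n}.npz',**{k:np.asarray(d[k]) for k in d}); return d
def pts(d):
    z=np.asarray(d['range_z'],float);K=np.asarray(d['intrinsics']);T=np.asarray(d['world_from_camera'])
    v,u=np.mgrid[:z.shape[0],:z.shape[1]]
    p=np.stack([(u-K[0,2])/K[0,0]*z,-(v-K[1,2])/K[1,1]*z,-z,np.ones_like(z)],-1)@T.T
    p=p[...,:3];p[z<=0]=np.nan;return p
E
python3 - <<'E'
from h import *
for n in('top','side'):
    d=grab(n);cv2.imwrite(f'pics/{n}0.png',cv2.resize(d['frame'],(768,576)));print(n,d['intrinsics'],np.round(d['world_from_camera'],3),{k for k in d})
print(manip.get_state())
E
```

```text
top [[483.28856562   0.         261.5416066 ]
 [  0.         483.28856562 189.25658935]
 [  0.           0.           1.        ]] [[ 0.026  0.998 -0.06   0.391]
 [-1.     0.026  0.005  0.095]
 [ 0.006  0.059  0.998  1.722]
 [ 0.     0.     0.     1.   ]] {'world_from_camera', 'frame', 'range_z', 'intrinsics'}
side [[426.53714009   0.         257.23385308]
 [  0.         426.53714009 189.17991888]
 [  0.           0.           1.        ]] [[-0.991  0.081 -0.104  0.336]
 [-0.131 -0.476  0.87   1.311]
 [ 0.021  0.876  0.482  0.764]
 [ 0.     0.     0.     1.   ]] {'world_from_camera', 'frame', 'range_z', 'intrinsics'}
{'clock': 0.1, 'qpos': array([-1.35099690e+00,  2.76550412e-01,  1.50601871e+00,  4.50089613e-05,
        1.36070852e+00, -1.21000199e-01]), 'qd': array([ 1.28762311e-03, -2.51796461e-03, -2.97783789e-03, -9.21402666e-04,
       -3.98307475e-05,  9.06632135e-04]), 'effort': array([ 1.24930357e-03, -4.17702019e+01, -2.46404618e+01, -1.00312868e-04,
        5.82249384e-03, -6.38030599e-06]), 'position': array([ 0.19209401, -0.54145905,  0.23051072]), 'ee_rot': array([-8.42552825e-04,  9.85517496e-01,  1.69571681e-01, -1.96230924e-05]), 'contact_force': array([ 0.0166687 ,  0.3366222 , -0.57273743]), 'moment': array([0.04627469, 0.03665319, 0.03098684]), 'width': 0.08551048683578762}
```

View pics/top0.png

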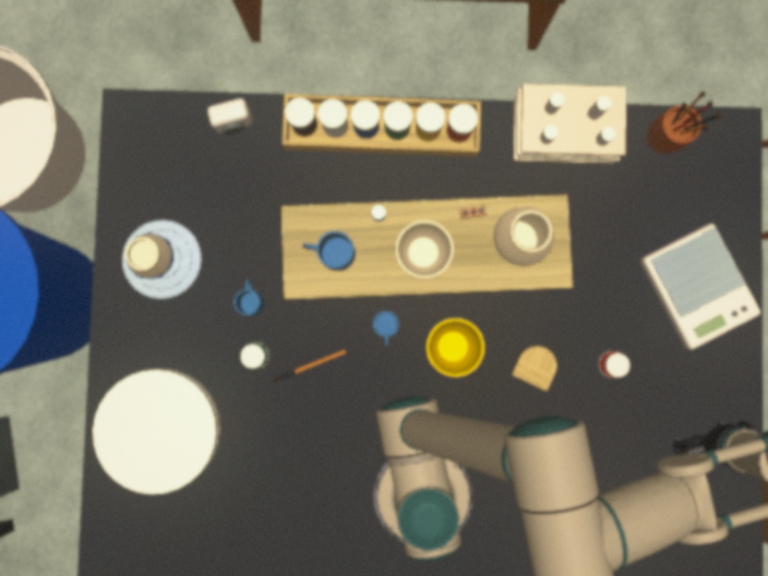

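View pics/side0.png

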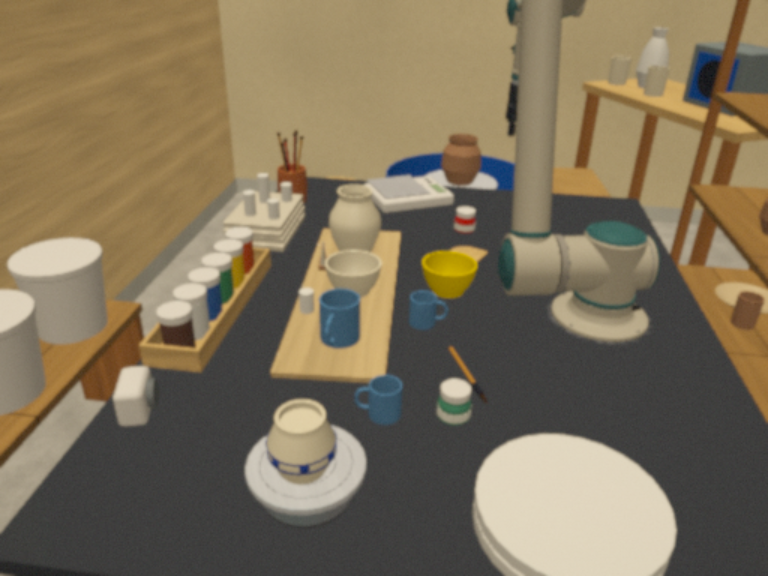

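Top view (768×576): blue mug at (336,250) with its ear to the left, cream bowl (425,249) and vase (523,237) on the board. The small blue mugs at (247,302) and (386,323) and the yellow bowl (455,347) are the lookalikes. The side view shows the same layout. Next I measure positions.

Run:
```python
from h import *
D={n:dict(np.load(f'/tmp/{n}.npz')) for n in('top','side')}
P={n:pts(D[n]) for n in D}
t=P['top']
def fit(xy): # algebraic circle
    A=np.c_[2*xy,np.ones(len(xy))];s=np.linalg.lstsq(A,(xy**2).sum(1),rcond=None)[0];return s[:2],np.sqrt(s[2]+s[:2]@s[:2])
for nm,(u,v),r in [('mug',(336,250),30),('bowl',(425,249),40),('vase',(523,237),45),('smallmug',(386,323),25),('yellow',(455,347),40),('smallmug2',(247,302),22),('post',(378,212),12),('cones',(472,212),18),('rib',(536,367),30),('redjar',(615,364),22)]:
    u,v,r=u/1.5,v/1.5,r/1.5
    V,U=np.mgrid[:384,:512];m=(U-u)**2+(V-v)**2<r*r
    p=t[m];p=p[np.isfinite(p[:,2])]
    zt=np.percentile(p[:,2],97)
    q=p[p[:,2]>zt-.012]; 
    (c,R),_=cv2.minEnclosingCircle(q[:,:2].astype(np.float32)*1000),0
    # side view cross-check
    print(nm,'ztop %.3f'%zt,'enc',np.round(c,0),'R %.0f'%R,len(q))
    if nm in('mug','bowl','vase'):
        s=P['side'].reshape(-1,3);c=np.array(c)/1000
        k=(np.hypot(*(s[:,:2]-c).T)<.10)&(s[:,2]>.03)&(s[:,2]<zt+.01);s=s[k]
        for h in(.05,.07,.095,.12,.14,.165):
            w=s[abs(s[:,2]-h)<.006]
            if len(w)>15: print('  side z',h,'x %.3f..%.3f y %.3f..%.3f'%(w[:,0].min(),w[:,0].max(),w[:,1].min(),w[:,1].max()),len(w),'fit',np.round(fit(w[:,:2])[0],3),round(fit(w[:,:2])[1],3))
        print('  zmax side',np.percentile(s[:,2],98).round(3))
b=t[int(285/1.5),int(380/1.5)];print('board',b)
```

```text
mug ztop 0.115 enc [560. 229.] R 52 133
  side z 0.05 x 0.519..0.599 y 0.209..0.291 93 fit [0.558 0.238] 0.031
  side z 0.07 x 0.519..0.599 y 0.177..0.295 98 fit [0.565 0.23 ] 0.04
  side z 0.095 x 0.518..0.598 y 0.177..0.292 179 fit [0.564 0.226] 0.042
  side z 0.12 x 0.520..0.601 y 0.179..0.260 76 fit [0.56  0.218] 0.039
  zmax side 0.116
bowl ztop 0.095 enc [569.  18.] R 66 249
  side z 0.05 x 0.515..0.613 y -0.043..0.072 113 fit [0.568 0.019] 0.052
  side z 0.07 x 0.506..0.625 y -0.046..0.082 180 fit [0.568 0.02 ] 0.059
  side z 0.095 x 0.503..0.631 y -0.048..0.085 200 fit [0.568 0.019] 0.062
  zmax side 0.097
vase ztop 0.183 enc [ 604. -205.] R 45 215
  side z 0.05 x 0.547..0.651 y -0.191..-0.144 52 fit [ 0.603 -0.202] 0.053
  side z 0.07 x 0.540..0.660 y -0.204..-0.139 69 fit [ 0.602 -0.206] 0.062
  side z 0.095 x 0.537..0.663 y -0.200..-0.134 101 fit [ 0.603 -0.204] 0.065
  side z 0.12 x 0.537..0.667 y -0.211..-0.137 120 fit [ 0.603 -0.205] 0.062
  side z 0.14 x 0.549..0.654 y -0.218..-0.141 113 fit [ 0.603 -0.203] 0.049
  side z 0.165 x 0.561..0.641 y -0.248..-0.159 99 fit [ 0.602 -0.204] 0.039
  zmax side 0.186
smallmug ztop 0.064 enc [391. 100.] R 35 60
yellow ztop 0.075 enc [349. -58.] R 66 251
smallmug2 ztop 0.066 enc [447. 419.] R 36 71
post ztop 0.072 enc [654. 124.] R 16 68
cones ztop 0.058 enc [665. -96.] R 22 23
rib ztop 0.011 enc [ 306. -258.] R 71 809
redjar ztop 0.065 enc [ 318. -431.] R 27 186
board [0.48885644 0.11696981 0.02077904]
```

```bash
cat >> h.py <<'E'
from scipy.spatial.transform import Rotation as Ro
def rel(*targets,tilt=30):
    s=manip.get_state();q=s['ee_rot'];R=Ro.from_quat([q[1],q[2],q[3],q[0]])
    G=Ro.from_matrix([[1,0,0],[0,-1,0],[0,0,-1]])*Ro.from_euler('y',tilt,degrees=True)
    print('at',np.round(s['position'],4),'F',np.round(s['contact_force'],2),'t',round(s['clock'],2),'w',round(s['width'],3))
    for t in targets:
        print(t,np.round(R.inv().apply(np.array(t)-s['position']),4).tolist(),np.round(np.degrees((R.inv()*G).as_rotvec()),2).tolist())
E
python3 -c "
from h import *
rel((.25,-.50,.28),(.37,-.2,.28),(.40,.0,.28),(.42,.219,.26))"
```

```text
at [ 0.1921 -0.5415  0.2305] F [ 0.02  0.34 -0.57] t 0.1 w 0.086
(0.25, -0.5, 0.28) [0.0684, -0.0198, -0.0494] [-5.21, 29.71, 19.05]
(0.37, -0.2, 0.28) [0.2818, -0.2624, -0.049] [-5.21, 29.71, 19.05]
(0.4, 0.0, 0.28) [0.3769, -0.4409, -0.0487] [-5.21, 29.71, 19.05]
(0.42, 0.219, 0.26) [0.469, -0.6406, -0.0283] [-5.21, 29.71, 19.05]
```

```bash
python3 -m crank '[[0.02,-0.005,-0.02,-1,6,4],[0.045,-0.012,-0.035,-2,12,8],[0.07,-0.02,-0.05,-3,18,11.5],[0.11,-0.068,-0.05,-4.2,24,15],[0.153,-0.117,-0.05,-5.2,29.7,19],[0.196,-0.165,-0.05,-5.2,29.7,19],[0.239,-0.214,-0.05,-5.2,29.7,19],[0.282,-0.262,-0.05,-5.2,29.7,19],[0.306,-0.307,-0.05,-5.2,29.7,19],[0.33,-0.352,-0.05,-5.2,29.7,19],[0.353,-0.396,-0.05,-5.2,29.7,19],[0.377,-0.441,-0.05,-5.2,29.7,19],[0.4,-0.491,-0.05,-5.2,29.7,19],[0.423,-0.541,-0.045,-5.2,29.7,19],[0.446,-0.591,-0.035,-5.2,29.7,19],[0.469,-0.64,-0.028,-5.2,29.7,19],[0.469,-0.64,-0.028,-5.2,29.7,19],[0.469,-0.64,-0.028,-5.2,29.7,19]]' 0 20; python3 -c "
from h import *
rel((.445,.219,.14),(.47,.219,.085),(.49,.219,.085),(.52,.219,.085))"
```

```text
clock: 2.35
position: [0.4194, 0.2199, 0.2587]
ee_rot: [0.0, 0.966, 0.002, 0.258]
contact_force: [-0.2, -0.2, -0.8]
width: 0.0001
at [0.4194 0.2199 0.2587] F [-0.2  -0.23 -0.81] t 2.35 w 0.0
(0.445, 0.219, 0.14) [-0.037, 0.0008, 0.1157] [-0.06, 0.12, 0.28]
(0.47, 0.219, 0.085) [-0.0427, 0.0008, 0.1758] [-0.06, 0.12, 0.28]
(0.49, 0.219, 0.085) [-0.0254, 0.0009, 0.1858] [-0.06, 0.12, 0.28]
(0.52, 0.219, 0.085) [0.0006, 0.0011, 0.2007] [-0.06, 0.12, 0.28]
```

```bash
python3 -m crank '[[-0.018,0.001,0.04,0,0,0],[-0.037,0.001,0.08,0,0,0],[-0.037,0.001,0.116,0,0,0],[-0.04,0.001,0.146,0,0,0],[-0.043,0.001,0.176,0,0,0],[-0.038,0.001,0.179,0,0,0],[-0.034,0.001,0.181,0,0,0],[-0.034,0.001,0.181,0,0,0]]'
python3 - <<'E'
from h import *
rel((.5,.219,.085))
d=grab('side');cv2.imwrite('pics/s1.png',cv2.resize(d['frame'][120:260,160:340],(720,560)))
E
```

```text
clock: 3.35
position: [0.4812, 0.2189, 0.0866]
ee_rot: [-0.0, 0.966, 0.002, 0.259]
contact_force: [0.4, -0.4, 0.2]
width: 0.0002
at [0.4812 0.2189 0.0866] F [ 0.39 -0.39  0.18] t 3.35 w 0.0
(0.5, 0.219, 0.085) [0.0155, -0.0001, 0.0108] [-0.1, -0.04, 0.18]
```

View pics/s1.png

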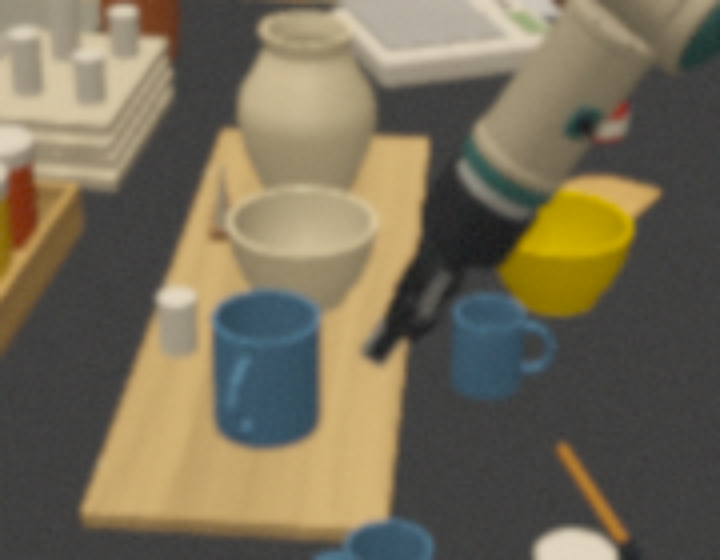

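The tilted fingertip (375,352 in the crop) points at the mug wall (320,360) with a gap, and nothing is touched. I'll advance slowly.

```bash
for i in 1; do python3 -m crank '[[0.003,0,0.0025,0,0,0],[0.006,0,0.004,0,0,0],[0.009,0,0.006,0,0,0],[0.013,0,0.0075,0,0,0],[0.016,0,0.009,0,0,0],[0.016,0,0.009,0,0,0]]'; done
```

```text
clock: 4.15
position: [0.4995, 0.219, 0.0866]
ee_rot: [-0.0, 0.966, 0.002, 0.259]
contact_force: [-0.0, -0.1, -0.6]
width: 0.0003
```

```bash
python3 -m crank '[[0.0017,0,0.001,0,0,0],[0.0034,0,0.002,0,0,0],[0.005,0,0.003,0,0,0]]'; python3 -m crank '[[0.0013,0,0.00075,0,0,0],[0.0026,0,0.0015,0,0,0]]'
```

```text
clock: 4.53
position: [0.5055, 0.219, 0.0865]
ee_rot: [-0.0, 0.966, 0.002, 0.259]
contact_force: [0.3, 0.0, -0.2]
width: -0.0004
clock: 4.78
position: [0.5085, 0.2191, 0.0864]
ee_rot: [-0.0, 0.966, 0.002, 0.259]
contact_force: [0.0, 0.3, 0.2]
width: -0.0002
```

```bash
python3 -m crank '[[0.0013,0,0.00075,0,0,0],[0.0026,0,0.0015,0,0,0]]';  python3 -c "from h import *;print(manip.get_state()['contact_force'])"
```

```text
clock: 5.03
position: [0.5117, 0.219, 0.0865]
ee_rot: [-0.0, 0.966, 0.002, 0.259]
contact_force: [0.5, 0.1, 0.7]
width: -0.0001
[0.47036531 0.06475593 0.6642582 ]
```

```bash
python3 -m crank '[[0.0013,0,0.00075,0,0,0],[0.0026,0,0.0015,0,0,0]]'
```

```text
clock: 5.28
position: [0.5142, 0.2188, 0.0862]
ee_rot: [-0.0, 0.966, 0.002, 0.259]
contact_force: [-2.8, -0.5, 1.5]
width: 0.0003
```

```bash
python3 -m crank '[[0.0013,0,0.00075,0,0,0],[0.0026,0,0.0015,0,0,0]]'
```

```text
clock: 5.52
position: [0.5171, 0.2187, 0.0861]
ee_rot: [0.0, 0.966, 0.002, 0.258]
contact_force: [-2.7, -0.3, 0.9]
width: -0.0005
```

Mug tapped: −2.8 N at TCP x≈0.514. Now I retreat and go to the bowl.

```bash
python3 -c "
from h import *
rel((.49,.219,.086),(.45,.219,.15),(.44,.119,.15),(.44,.02,.15),(.47,.019,.077))"
```

```text
at [0.5171 0.2187 0.0861] F [-2.74 -0.26  0.89] t 5.53 w -0.0
(0.49, 0.219, 0.086) [-0.0235, -0.0004, -0.0134] [-0.05, 0.05, 0.2]
(0.45, 0.219, 0.15) [-0.0262, -0.0005, -0.0888] [-0.05, 0.05, 0.2]
(0.44, 0.119, 0.15) [-0.0352, 0.0995, -0.0939] [-0.05, 0.05, 0.2]
(0.44, 0.02, 0.15) [-0.0356, 0.1985, -0.094] [-0.05, 0.05, 0.2]
(0.47, 0.019, 0.077) [-0.046, 0.1995, -0.0158] [-0.05, 0.05, 0.2]
```

```bash
python3 -m crank '[[-0.012,0,-0.007,0,0,0],[-0.024,0,-0.013,0,0,0],[-0.025,0,-0.05,0,0,0],[-0.026,0,-0.089,0,0,0],[-0.035,0.04,-0.094,0,0,0],[-0.035,0.08,-0.094,0,0,0],[-0.035,0.12,-0.094,0,0,0],[-0.035,0.16,-0.094,0,0,0],[-0.035,0.199,-0.094,0,0,0],[-0.035,0.199,-0.094,0,0,0],[-0.039,0.199,-0.06,0,0,0],[-0.043,0.199,-0.035,0,0,0],[-0.046,0.199,-0.016,0,0,0],[-0.046,0.199,-0.016,0,0,0]]'
python3 - <<'E'
from h import *
rel((.49,.019,.077))
d=grab('side');cv2.imwrite('pics/s2.png',cv2.resize(d['frame'][120:260,160:340],(720,560)))
E
```

```text
clock: 7.28
position: [0.4699, 0.0194, 0.0761]
ee_rot: [-0.0, 0.966, 0.001, 0.257]
contact_force: [-0.1, 0.2, 0.5]
width: 0.0001
at [0.4699 0.0194 0.0761] F [-0.14  0.16  0.54] t 7.28 w 0.0
(0.49, 0.019, 0.077) [0.0179, 0.0004, 0.0092] [-0.06, 0.19, 0.13]
```

View pics/s2.png

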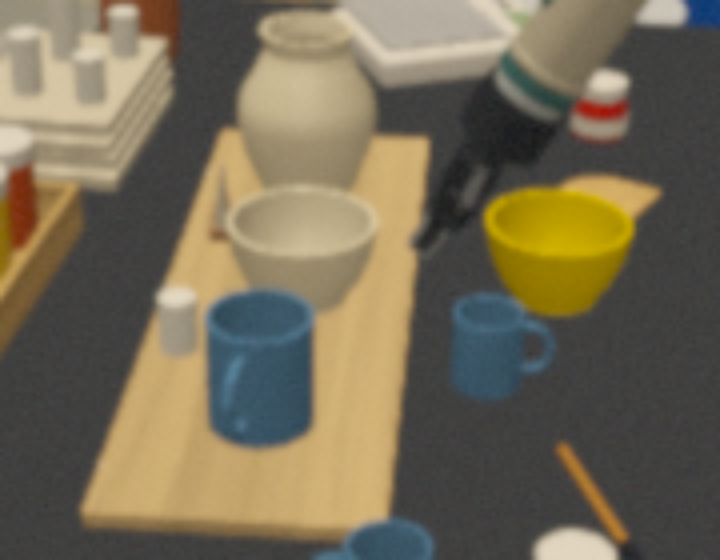

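The mug stands, shifted about 5 px (≈4 mm). The fingertip (425,243) is in front of the bowl rim (375,235) with a gap, clear of the yellow bowl.

```bash
python3 -m crank '[[0.003,0,0.0017,0,0,0],[0.006,0,0.0034,0,0,0],[0.009,0,0.005,0,0,0],[0.013,0,0.007,0,0,0],[0.017,0,0.009,0,0,0],[0.021,0,0.0115,0,0,0],[0.021,0,0.0115,0,0,0]]'
```

```text
clock: 8.2
position: [0.4946, 0.0194, 0.0775]
ee_rot: [0.0, 0.966, 0.002, 0.258]
contact_force: [0.4, -0.3, -0.0]
width: 0.0001
```

```bash
python3 -m crank '[[0.0013,0,0.00075,0,0,0],[0.0026,0,0.0015,0,0,0],[0.0039,0,0.00225,0,0,0]]'
```

```text
clock: 8.57
position: [0.4983, 0.0197, 0.077]
ee_rot: [-0.0, 0.966, 0.002, 0.257]
contact_force: [-2.3, -0.6, 0.8]
width: -0.0002
```

```bash
python3 -m crank '[[0.0013,0,0.00075,0,0,0],[0.0026,0,0.0015,0,0,0]]'
```

```text
clock: 8.82
position: [0.5008, 0.0199, 0.0767]
ee_rot: [-0.0, 0.966, 0.002, 0.257]
contact_force: [-2.8, 0.1, -0.1]
width: 0.0003
```

Bowl tapped (−2.3 to −2.8 N). On to the vase.

```bash
python3 -c "
from h import *
rel((.475,.02,.077),(.45,.02,.15),(.45,-.205,.15),(.495,-.205,.092))"
```

```text
at [0.5008 0.0199 0.0767] F [-2.77  0.14 -0.15] t 8.82 w 0.0
(0.475, 0.02, 0.077) [-0.0223, -0.0002, -0.0131] [-0.1, 0.22, 0.18]
(0.45, 0.02, 0.15) [-0.0077, -0.0003, -0.0888] [-0.1, 0.22, 0.18]
(0.45, -0.205, 0.15) [-0.0085, 0.2247, -0.0892] [-0.1, 0.22, 0.18]
(0.495, -0.205, 0.092) [0.0018, 0.2248, -0.0165] [-0.1, 0.22, 0.18]
```

```bash
python3 -m crank '[[-0.012,0,-0.007,0,0,0],[-0.022,0,-0.013,0,0,0],[-0.015,0,-0.05,0,0,0],[-0.008,0,-0.089,0,0,0],[-0.008,0.045,-0.089,0,0,0],[-0.008,0.09,-0.089,0,0,0],[-0.008,0.135,-0.089,0,0,0],[-0.008,0.18,-0.089,0,0,0],[-0.008,0.225,-0.089,0,0,0],[-0.008,0.225,-0.089,0,0,0],[-0.005,0.225,-0.06,0,0,0],[-0.001,0.225,-0.035,0,0,0],[0.002,0.225,-0.017,0,0,0],[0.002,0.225,-0.017,0,0,0]]'
python3 - <<'E'
from h import *
rel((.52,-.205,.092))
d=grab('side');cv2.imwrite('pics/s3.png',cv2.resize(d['frame'][110:250,160:340],(720,560)))
E
```

```text
clock: 10.58
position: [0.4947, -0.2036, 0.0914]
ee_rot: [-0.002, 0.967, 0.002, 0.256]
contact_force: [0.3, 0.3, 0.1]
width: 0.0002
at [ 0.4947 -0.2036  0.0914] F [0.29 0.32 0.15] t 10.57 w 0.0
(0.52, -0.205, 0.092) [0.0223, 0.0016, 0.012] [-0.24, 0.33, 0.21]
```

View pics/s3.png

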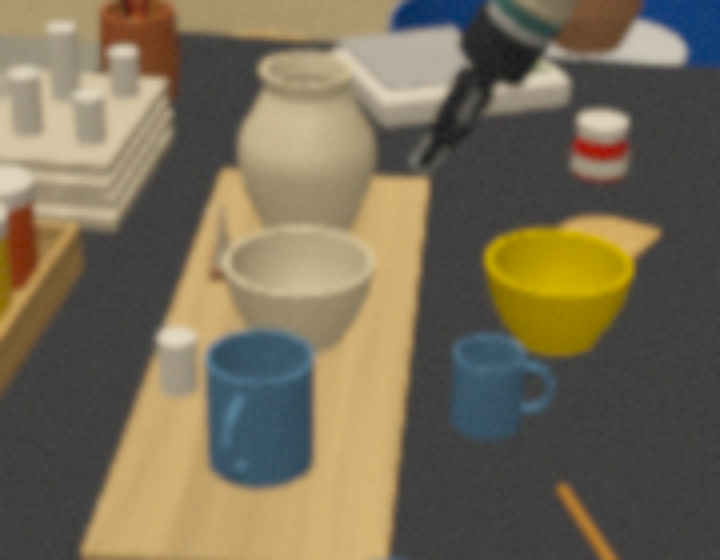

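The bowl still stands, shifted a few pixels. The fingertip (420,165) is level with the vase belly (376,155) with a gap.

```bash
python3 -m crank '[[0.004,0,0.0025,0,0,0],[0.008,0.001,0.0045,0,0,0],[0.012,0.001,0.007,0,0,0],[0.016,0.001,0.009,0,0,0],[0.02,0.001,0.0112,0,0,0],[0.023,0.001,0.0125,0,0,0],[0.023,0.001,0.0125,0,0,0]]'
```

```text
clock: 11.5
position: [0.5211, -0.2047, 0.0927]
ee_rot: [-0.001, 0.967, 0.003, 0.256]
contact_force: [0.2, 0.7, 1.3]
width: 0.0001
```

```bash
python3 -m crank '[[0.0013,0,0.00075,0,0,0],[0.0026,0,0.0015,0,0,0],[0.0039,0,0.00225,0,0,0]]'
```

```text
clock: 11.88
position: [0.5256, -0.2047, 0.0926]
ee_rot: [-0.001, 0.967, 0.002, 0.256]
contact_force: [0.0, 0.7, -0.2]
width: 0.0003
```

```bash
python3 -m crank '[[0.0013,0,0.00075,0,0,0],[0.0026,0,0.0015,0,0,0]]'
```

```text
clock: 12.12
position: [0.5287, -0.2047, 0.0926]
ee_rot: [-0.001, 0.967, 0.002, 0.256]
contact_force: [1.4, -0.0, 0.5]
width: 0.0003
```

```bash
python3 -m crank '[[0.0013,0,0.00075,0,0,0],[0.0026,0,0.0015,0,0,0]]'
```

```text
clock: 12.38
position: [0.5313, -0.2046, 0.0923]
ee_rot: [-0.001, 0.967, 0.003, 0.256]
contact_force: [-4.7, -0.7, 2.0]
width: 0.0001
```

```bash
python3 -m crank '[[0.0013,0,0.00075,0,0,0],[0.0026,0,0.0015,0,0,0]]'
```

```text
clock: 12.62
position: [0.5341, -0.2044, 0.0923]
ee_rot: [-0.001, 0.967, 0.003, 0.256]
contact_force: [-3.9, 0.3, 2.4]
width: 0.0002
```

Vase tapped (−4.7 N). I'll retreat, then check the final positions.

```bash
python3 -m crank '[[-0.012,0,-0.007,0,0,0],[-0.03,0,-0.018,0,0,0],[-0.045,0,-0.035,0,0,0],[-0.045,0,-0.075,0,0,0],[-0.045,0,-0.12,0,0,0],[-0.045,0,-0.15,0,0,0],[-0.045,0,-0.15,0,0,0],[-0.045,0,-0.15,0,0,0],[-0.045,0,-0.15,0,0,0]]'
python3 - <<'E'
from h import *
A={n:dict(np.load(f'/tmp/{n}.npz')) for n in('top',)}
a=pts(A['top']);d=grab('top');b=pts(d);s=grab('side')
def rim(t,c,z):
    k=(np.hypot(t[...,0]-c[0],t[...,1]-c[1])<.1)&(abs(t[...,2]-z)<.012);return t[k][:,:2]
for n,c,z in(('mug',(.56,.22),.115),('bowl',(.569,.019),.095),('vase',(.604,-.205),.185)):
    print(n,[np.round(cv2.minEnclosingCircle((rim(t,c,z)*1000).astype(np.float32))[0],1) for t in(a,b)],[np.percentile(rim(t,c,z),[2,98],0).mean(0).round(4) for t in(a,b)])
cv2.imwrite('pics/end.png',np.vstack([d['frame'][100:270],s['frame'][100:300]]))
E
```

```text
clock: 13.75
position: [0.4206, -0.2045, 0.199]
ee_rot: [-0.002, 0.967, 0.003, 0.255]
contact_force: [0.4, -0.5, -0.6]
width: -0.0001
mug [array([560.1, 230.2]), array([565.7, 225.6])] [array([0.5612, 0.2259]), array([0.5648, 0.2221])]
bowl [array([568.7,  17.8]), array([572. ,  18.5])] [array([0.5686, 0.0185]), array([0.5708, 0.0184])]
vase [array([ 603.7, -205.1]), array([ 606.9, -204.8])] [array([ 0.6039, -0.2056]), array([ 0.6069, -0.2055])]
```

View pics/end.png

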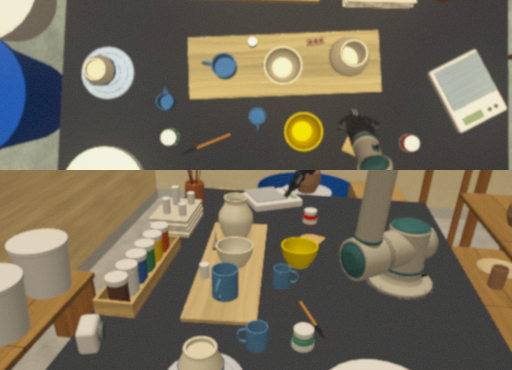

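All three pots stand upright on the board, displaced only a few mm. The arm is clear and everything else sits where it was.

```bash
python3 -c "
from h import *
print(job.sign_off())"
```

```text
the job is handed in; nothing more can be done
None
```

I tapped the blue mug, then the cream bowl, then the cream vase with closed fingertips tilted 30°, and handed the job in at about 14 s. No verdict was reported.

- **Tap forces:** the wrist readings were about 3 N on the mug, 3 N on the bowl and 5 N on the vase. They were read at the end of each small step, so a brief peak in between could have been missed.
- **Pots:** the last images show all three upright on the board. By the depth rim fits, the bowl and the vase each moved about 3 mm, and the mug 5–7 mm, all under the 20 mm limit.
- **Mug figure:** its sideways part (about 4 mm) is uncertain because the handle disturbs that fit.
- **Other things:** by eye in the last images nothing else had moved; I did not measure it. The rib was partly hidden under the arm in the top view.
- **Robot:** the arm ended clear of everything, with the wrist force back at noise level.

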